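# Load the dipping board and uncap the push-and-turn bottle

### The job

Get the dowel dipping board ready: stand the two dowel pins in its bores, the thick pin in the wide bore and the thin one in the narrow bore, each down to the bottom and let go. Then open the bottle in the middle of the board: press its black safety cap down, keep it pressed while you turn it anticlockwise a quarter turn, and lift it straight up off the neck. Finish while still holding the cap upright and still in the gripper, over the bottle with about 8 cm of air between cap and neck; leave the pins in their bores and everything else on the bench where it is.

Things in the scene. Friction and masses are not known exactly. Their poses are not given: they have to be found in the camera images.
- pin_thick: Loose birch dowel pin, 24 mm diameter, 85 mm long, standing on end on the bench; about 30 g. Origin: centre of its lower end, z up along the pin. The two pins may stand in either order.
- pin_thin: Loose birch dowel pin, 16 mm diameter, 85 mm long, standing on end on the bench; about 30 g. Origin: centre of its lower end, z up along the pin.
- bore_wide (a point): Centre of the mouth of the wide bore (27 mm diameter, 28 mm deep, blind, 2 mm chamfer) in the board's top face, 105 mm from the bottle's axis; takes the thick pin. z up; x, y as the board. A pin standing in it sticks out 57 mm.
- bore_narrow (a point): Centre of the mouth of the narrow bore (19 mm diameter, 28 mm deep, blind, 2 mm chamfer), 105 mm from the bottle's axis on the other side; takes the thin pin. z up. From the pins the way over the bottle needs height: the cap's top is 133 mm above the bench.
- board: Fixed wooden dipping board lying on the bench, 90 (x) x 280 (y) x 36 (z) mm, the bottle sunk in its middle, one bore near each end. Origin: centre of its underside.
- bottle: White plastic bottle, 72 mm across, fixed in the board: it neither turns nor lifts. Origin: centre of its bottom, 9 mm above the bench; its shoulder is 62 mm and its neck rim 88 mm above the origin. With the cap locked on, bottle and cap share their x axes (give or take 0.15 rad).
- mouth (a point): Centre of the neck's rim, 88 mm above the bottle's origin. A spring seal in it lifts the locked cap with about 8 N. To unlock, press the cap down 6 mm or more (about 11 N; it bottoms at 8 mm, about 13 N) and keep it down while turning it anticlockwise (positive yaw).
- cap: Black round push-and-turn cap, 57 mm diameter, about 120 g, on the neck. Origin: centre of its skirt's lower edge, z up. Skirt with flat top 29 mm high; with the grip bar on top 51 mm. Locked, its origin is 72 mm above the bottle's. Unpressed, or clockwise, it jams after 0.1 rad: do not force it. Turned 1.1 to 2.0 rad anticlockwise from above (best a quarter turn, 1.4 to 1.6) it lifts off.
- grip_bar (a point): Middle of the straight grip bar on the cap: 14 mm wide (cap x), 46 mm long (cap y), 22 mm tall, rounded edges. The point is 40 mm above the cap's origin, 11 mm above the cap's flat top (fingertips may rest there), 11 mm below the bar's top. Pinch across the 14 mm, along the cap's x.
- sanding_block: bystander: cork-faced wooden sanding block, 60x107x30 mm, right of the pins. Leave it where it is. Origin: centre of its underside.
- offcut_strip: bystander: thin wooden strip 20x92x11 mm, lying behind the pins near the stair. Leave it where it is. Origin: centre of its underside.
- wax_tin: bystander: flat round dark wax tin, 77 mm across, 32 mm high, left of the board. Leave it where it is. Origin: centre of its underside.
- offcut_stub: bystander: short wooden block 36x58x36 mm, left of the board near the bench edge. Leave it where it is. Origin: centre of its underside.
- glue_bottle: bystander: glue bottle 46 mm across, 156 mm tall, right of the leaning broom. Leave it where it is. Origin: centre of its underside.
- marking_gauge: bystander: wooden marking gauge 62x200x68 mm, right of the leaning broom. Leave it where it is. Origin: centre of its underside.
- broom_handle (a point): Fixed obstacle: point on a broom's round handle (27 mm thick) leaning over the bench right of the pins. It passes the bench's front edge at x 0.37, y -0.21 and rises to x 0.54, y -0.22, z 0.51. Swing past it drawn in (tool within 0.33 m of the base axis). Also fixed: the model stair behind the work; its treads and newel begin at x 0.59, 80 mm and more above the bench.
- bar_end (a point): Middle of one end face of the grip bar (cap's +y end), 23 mm from the cap's axis; it shows how far the cap has turned. With the cap locked it lies on the bottle's +y side, after a quarter turn anticlockwise on its -x side.

How it is judged:
By the outcome, as a careful person would: the job done as asked, in the order asked, and still so for the second after the job is handed in, while the arm keeps its last pose, push and grip.
It also fails if it takes over 72 s, if anything falls off the work surface, if the arm or the gripper's body presses on something with over 40 N, if the wrist force passes 120 N, or if a joint passes its speed limit or range.

### The arm

A 6-joint arm with a two-finger parallel gripper is mounted at the origin on a cart in front of the work surface, level with it; the furniture and walls round the work are solid. World frame = base frame: x ahead of the robot, y to its left, z up, the work surface at z = 0. Lengths are in m, angles in degrees, forces in N, time in s.
With the tool pointing down it reaches from about 0.25 to 0.725 m from the base axis. Payload 9.7 kg.
Tool frame: the origin (TCP) lies at the very end of the fingers, on their centre line; the grasp point (between the pads) lies 19 mm behind it; z points along the fingers, y is the direction in which the jaws open and shut (so a half turn about z gives the same grasp; the last joint's range is limited). The gripper opens to 85 mm and grips with 20 to 120 N. Pads are 22 mm wide; open, the fingers measure 114 mm over their backs; the gripper's body (76 mm by 85 mm) begins 54 mm behind the grasp point. The pads swing forward as they close: fully open they stand 13 mm farther back than shut.
Start: joints at [-72.25, 4.979, 10.078, 95.1, 0, 90], TCP at [0.168, -0.524, 0.231] pointing down, gripper open.
Joint ranges: [-179.16, 179.16], [-48.56, 103.87], [-65.8, 70.77], [-126.05, 130.52], [-82.76, 87.17], [-180, 180]. Speed limits (degrees/s): [127.2, 127.2, 147.25, 180, 180, 180].

### API

Orientations are given as [roll, pitch, yaw] about the fixed x, y, z axes, in that order (R = Rz(yaw) Ry(pitch) Rx(roll)).
In Python, from workcell import bot gives the robot as it stands. The module is installed in compiled form; this text tells all that it offers.
- The arm moves only by the tool arm_command, never from a script. Its argument "increments" is a list of rows, each a list of 7 numbers: the gripper command: -1 is fully open, 1 is shut, values between are in proportion, then the shift along the tool's x, y, z in cm, then the turn, a rotation vector about the tool's x, y, z in degrees. In form: [[gripper, x, y, z, rx, ry, rz], ...]. A call has 1 to 10 rows; each row shifts and turns the commanded pose from where the row before left it, along the tool's axes as they then stand; what a row does not reach is not made up. A row lasts 1/8 s, in which the tool goes at most 62.5 mm and 10.7 degrees, less where a joint would pass 70% of its speed; a pose out of reach is approached as far as the arm can. A call is refused whole if a number of a shift passes 6.25 or a number of a turn 10.7, either way. A call with a gripper value outside its range is refused whole. The fingers move at their own pace and stop on an object; "grip_force" is the grip in N (left out, the last holds). Time passes only in rows, so rows that do not move let the fingers close. It gives the time, the measured TCP pose, the force and the opening at its end, in the units of the state.
- bot.get_obs(): the state, without advancing time (a new reading comes with each control period).
- bot.camera(name): name is "side" or "top"; returns a dict with "color" (400x640x3 uint8, red, green, blue), "fx", "fy", "cx", "cy" (pixels), "k1" (the pictures are not rectified: a ray, as slopes to the right and down, at radius r is drawn at 1 + k1 r^2 times it, then the intrinsics apply), "origin" and "attitude" of the camera in the world. Camera axes: x right, y up, looking along -z (the intrinsics and any distortion apply to the point x, -y, -z); pixel columns grow to the right and rows downward; lengths in m; the calibration is good to about 2 mm. A picture is of the moment at which its call begins. There is no depth.
- bot.job_done(): hands the job in, once; it reports no verdict.
The state is a dict: "time": time; "q": joint angles; "qd": joint speeds; "joint_efforts": joint torques, N m; "ee_pos": TCP position; "tcp_rot": TCP orientation; "wrist_force": force on the tool from outside, world axes, zero at the start; "torque": the same for the moment, N m; "opening": finger opening in m.
Only numpy, scipy, OpenCV 4.12 (cv2) and the standard library are available. Lean on these libraries where they do the work, as an engineer would, in place of code of your own. Each camera call takes 0.05 s, during which the arm holds its last target. There are 200 camera calls.

## Working session

There is one attempt and no reset: what is moved stays moved. The work goes in short steps, Python scripts to look and compute and a tool call to move; the robot and the scene stay as the last step left them, time stands still between calls to the robot, and variables do not carry over. Pictures are saved under pics/ and viewed, about 8 in all and at most 12, crops included, and the job is handed in when it is done.

Besides the shell and the picture viewer there is one more tool, called after "Call:" as name(argument=value, ...), one argument or row to a line, values as JSON. arm_command: Moves the arm, as the interface text tells. Its arguments: {"type":"object","properties":{"increments":{"type":"array"},"grip_force":{"type":"number"}},"required":["increments"]}

```bash
mkdir -p pics
cat > h.py <<'E'
import numpy as np, cv2
from scipy.spatial.transform import Rotation as R
from workcell import bot
def cam(n,f=None):
    c=bot.camera(n)
    if f: cv2.imwrite(f,c['color'][:,:,::-1])
    return c
def rot(c):
    a=np.array(c['attitude'],float)
    return a if a.shape==(3,3) else R.from_euler('xyz',a,degrees=True).as_matrix()
def ray(c,u,v):
    d=np.array([(u-c['cx'])/c['fx'],(v-c['cy'])/c['fy']]);s=d.copy()
    for _ in range(30): s=d/(1+c['k1']*(s@s))
    return np.array(c['origin']),rot(c)@np.array([s[0],-s[1],-1])
def at(c,u,v,z):
    o,d=ray(c,u,v);return o+d*(z-o[2])/d[2]
def proj(c,p):
    q=rot(c).T@(np.array(p)-c['origin']);s=np.array([q[0],-q[1]])/-q[2]
    s=s*(1+c['k1']*(s@s));return s*[c['fx'],c['fy']]+[c['cx'],c['cy']]
def crop(c,x,y,w,h,k,f):
    cv2.imwrite(f,cv2.resize(c['color'][y:y+h,x:x+w,::-1],None,fx=k,fy=k,interpolation=cv2.INTER_CUBIC))
E
python3 - <<'E'
from h import *
a=cam('top');b=cam('side')
for c in(a,b):print({k:v for k,v in c.items() if k!='color'})
print(bot.get_obs())
cv2.imwrite('pics/a.png',a['color'][:,:,::-1]);cv2.imwrite('pics/b.png',b['color'][:,:,::-1])
E
```

```text
{'fx': 385.48523110826625, 'fy': 385.48523110826625, 'cx': 318.6333212711436, 'cy': 192.5117228399373, 'k1': -0.027133768597218156, 'origin': array([0.21027062, 0.06110768, 1.51581335]), 'attitude': array([ 10.76618962,  -0.85288932, -91.01515543])}
{'fx': 409.2692218409345, 'fy': 409.2692218409345, 'cx': 317.42386205538145, 'cy': 199.34528621209552, 'k1': -0.050392421669342324, 'origin': array([-0.23443364,  1.14130905,  0.66494511]), 'attitude': array([  67.82855074,   -1.33881581, -145.93709316])}
{'time': 0.1, 'q': array([-7.22514559e+01,  5.00578459e+00,  1.00383118e+01,  9.50982993e+01,
       -9.56287925e-04,  8.99987351e+01]), 'qd': array([-0.07090903, -0.05552934,  0.04882591,  0.02358422,  0.10204646,
       -0.03069954]), 'joint_efforts': array([ 7.27242405e-04, -5.21562552e+01,  4.65653229e+01,  1.60740840e-02,
        9.22454501e-05,  2.82497081e-05]), 'ee_pos': array([ 0.16759561, -0.52362996,  0.23066861]), 'tcp_rot': array([-1.79934228e+02,  9.54835240e-04,  1.77498101e+01]), 'wrist_force': array([0.85970417, 0.14694876, 0.24932168]), 'torque': array([ 0.0058048 , -0.01412477,  0.03263594]), 'opening': 0.08547088531553045}
```

View pics/a.png

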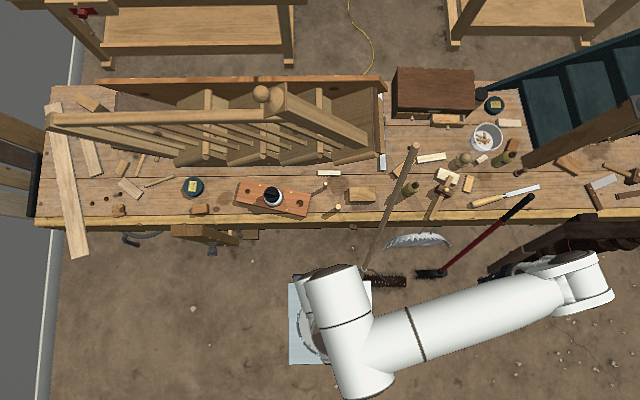

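View pics/b.png

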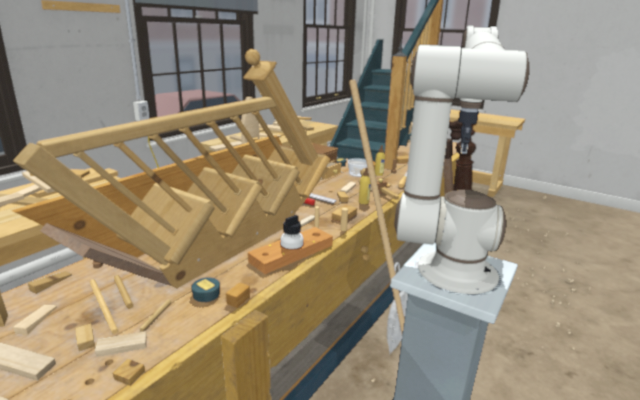

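The top view shows the board with bottle at about (272,198), pins with tops near (325,185) and (338,208), and the broom at about (400,190). The side view shows the same at (291,240), (318,213) and (344,220). Enlarged crops come next.

Run:
```python
from h import *
a=cam('top');b=cam('side')
crop(a,225,165,133,66,6,'pics/c.png');crop(b,240,190,130,90,6,'pics/d.png')
```

```text
(no output)
```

View pics/c.png

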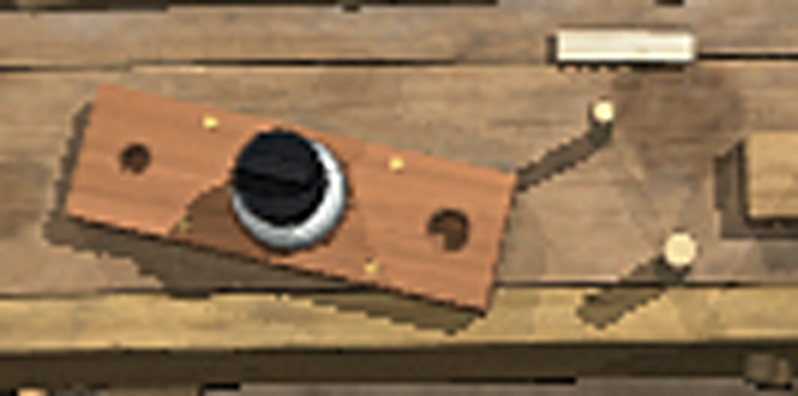

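View pics/d.png

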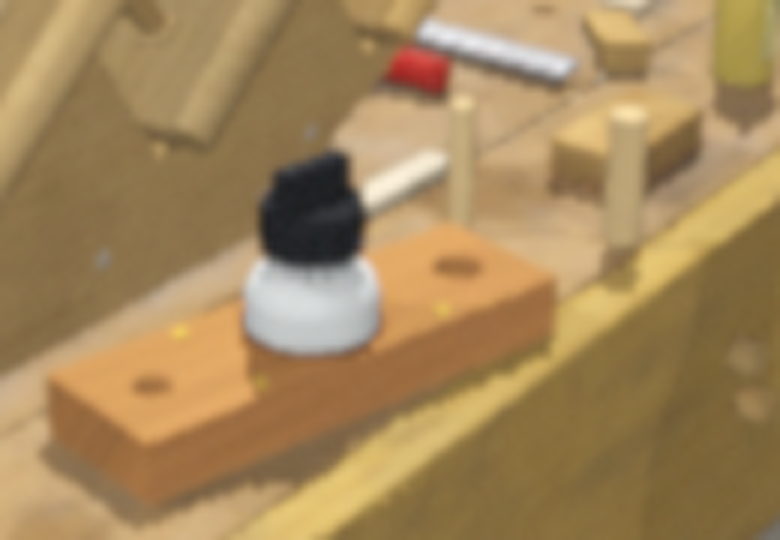

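The crops show, in crop pixels:

| Point | Top | Side |
|---|---|---|
| Thin pin top | (603,112) | (462,101) |
| Thick pin top | (680,249) | (629,113) |
| Narrow bore | (135,157) | (153,385) |
| Wide bore | (449,229) | (458,266) |

The thick pin is the nearer one and the wide bore is the right-hand one.

Run:
```python
from h import *
a=cam('top');b=cam('side')
A=lambda p:(225+(p[0]+.5)/6-.5,165+(p[1]+.5)/6-.5)
B=lambda p:(240+(p[0]+.5)/6-.5,190+(p[1]+.5)/6-.5)
P={}
for n,p,q,z in [('thin',(603,112),(462,101),.085),('thick',(680,249),(629,113),.085),('narrow',(135,157),(153,385),.036),('wide',(449,229),(458,266),.036),
 ('c1',(102,85),(0,0),.036),('c2',(516,175),(452,226),.036),('c3',(488,314),(553,282),.036),('c4',(66,215),(148,445),.036)]:
    pa=at(a,*A(p),z);pb=at(b,*B(q),z) if n!='c1' else at(b,*B((50,380)),z)
    o1,d1=ray(a,*A(p));o2,d2=ray(b,*B(q));s=np.linalg.lstsq(np.c_[d1,-d2],o2-o1,rcond=None)[0]
    t=(o1+d1*s[0]+o2+d2*s[1])/2
    print(n,pa.round(4),pb.round(4),'tri',t.round(4))
    P[n]=(pa,pb)
for i in(0,1):
    d=P['narrow'][i]-P['wide'][i];m=(P['narrow'][i]+P['wide'][i])/2
    print(m,np.linalg.norm(d),np.degrees(np.arctan2(-d[0],d[1])))
    e=P['c1'][i]+P['c4'][i]-P['c2'][i]-P['c3'][i];print(np.degrees(np.arctan2(-e[0],e[1])),np.mean([P['c%d'%k][i] for k in(1,2,3,4)],0))
for n,p in(('capflat',(279,180)),):print(n,at(a,*A(p),.11))
o=np.array(bot.get_obs()['ee_pos']);print(np.hypot(o[0],o[1]))
```

```text
thin [0.5174 0.0099 0.085 ] [0.5163 0.0122 0.085 ] tri [0.5177 0.0099 0.0838]
thick [ 0.429  -0.0365  0.085 ] [ 0.4266 -0.033   0.085 ] tri [ 0.429  -0.0368  0.0831]
narrow [0.5024 0.3133 0.036 ] [0.4987 0.3165 0.036 ] tri [0.5023 0.3134 0.0335]
wide [0.4519 0.1095 0.036 ] [0.449  0.1133 0.036 ] tri [0.452  0.1094 0.0336]
c1 [0.5508 0.3357 0.036 ] [0.5441 0.3439 0.036 ] tri [0.5361 0.3238 0.2292]
c2 [0.4868 0.0656 0.036 ] [0.4805 0.0732 0.036 ] tri [0.4869 0.0652 0.0312]
c3 [0.3961 0.0849 0.036 ] [0.3956 0.0979 0.036 ] tri [0.3994 0.0863 0.0294]
c4 [0.4648 0.3573 0.036 ] [0.4623 0.3624 0.036 ] tri [0.4657 0.3582 0.0327]
[0.47714201 0.21139916 0.036     ] 0.20999831867802196 -13.925432000484415
-13.740307183756 [0.47461551 0.21088127 0.036     ]
[0.47383523 0.2149165  0.036     ] 0.20917262773287604 -13.74134352286979
-13.682157105317824 [0.47062939 0.21934851 0.036     ]
capflat [0.47201459 0.21168436 0.11      ]
0.5499243535551266
```

Call:
arm_command(
  increments=[
    [-1,0,-3,0,0,0,0],
    [-1,0,-6,0,0,0,0],
    [-1,0,-6,0,0,0,0],
    [-1,0,-6,0,0,0,0],
    [-1,0,-3,0,0,0,0],
    [-1,0,0,0,0,0,0],
  ],
)

```text
time: 1.05
ee_pos: [0.0942, -0.2943, 0.232]
tcp_rot: [179.8, -0.0, 17.7]
wrist_force: [-0.3, -0.5, 0.4]
opening: 0.0854
```

Call:
arm_command(
  increments=[
    [-1,2.15,-0.08,0,0,0,-4],
    [-1,4.3,-0.3,0,0,0,-8],
    [-1,4.3,-0.3,0,0,0,-8],
    [-1,4.3,-0.3,0,0,0,-8],
    [-1,4.3,-0.3,0,0,0,-8],
    [-1,4.3,-0.3,0,0,0,-8],
    [-1,4.3,-0.3,0,0,0,-8],
    [-1,4.3,-0.3,0,0,0,-8],
    [-1,2.15,-0.08,0,0,0,-4],
    [-1,0,0,0,0,0,0],
  ],
)

```text
time: 2.3
ee_pos: [0.3069, -0.0444, 0.2311]
tcp_rot: [-180.0, -0.0, 81.9]
wrist_force: [-0.6, -0.9, -0.3]
opening: 0.0856
```

Run:
```python
from h import *
print(bot.get_obs())
```

```text
{'time': 2.3, 'q': array([-8.24348932e+00, -2.74720793e+01, -1.72456983e+01,  1.00253329e+02,
        4.44239204e-03,  8.98177908e+01]), 'qd': array([-2.93525296, -0.2896266 , -0.13742752,  0.20653853, -0.36222178,
        0.02058955]), 'joint_efforts': array([ 1.69243008e+00, -1.64825624e+01,  4.56324434e+01,  2.51318462e-02,
        1.34159666e-01, -3.56884433e-03]), 'ee_pos': array([ 0.30694693, -0.04444725,  0.23106095]), 'tcp_rot': array([-1.79973066e+02, -4.52806744e-03,  8.19387178e+01]), 'wrist_force': array([-0.5641034 , -0.8832237 , -0.26771438]), 'torque': array([ 0.03116856,  0.04128804, -0.05781311]), 'opening': 0.08557481391884442}
```

Call:
arm_command(
  increments=[
    [-1,0,0,0,0,0,-8.2],
    [-1,0.4,4,0,0,0,0],
    [-1,0.5,4.1,0,0,0,0],
    [-1,0,4,1,0,0,0],
    [-0.3,0,0,4,0,0,0],
    [-0.3,0,0,5,0,0,0],
    [-0.3,0,0,2,0,0,0],
    [-0.3,0,0,0,0,0,0],
  ],
  grip_force=25,
)

```text
time: 3.3
ee_pos: [0.4264, -0.0373, 0.1097]
tcp_rot: [-179.8, -0.0, 89.8]
wrist_force: [0.4, -0.5, 0.1]
opening: 0.0558
```

Run:
```python
from h import *
a=cam('top');b=cam('side')
def box(c,p):
    u,v=proj(c,p);return int(u)-32,int(v)-35
for c in(a,b):print(box(c,[.43,-.036,.08]))
x,y=box(a,[.43,-.036,.08]);x2,y2=box(b,[.43,-.036,.08])
f=lambda c,x,y:cv2.resize(c['color'][y:y+70,x:x+64,::-1],None,fx=6,fy=6,interpolation=cv2.INTER_CUBIC)
cv2.imwrite('pics/e.png',np.hstack([f(a,x,y),f(b,x2,y2)]))
```

```text
(305, 171)
(311, 174)
```

View pics/e.png

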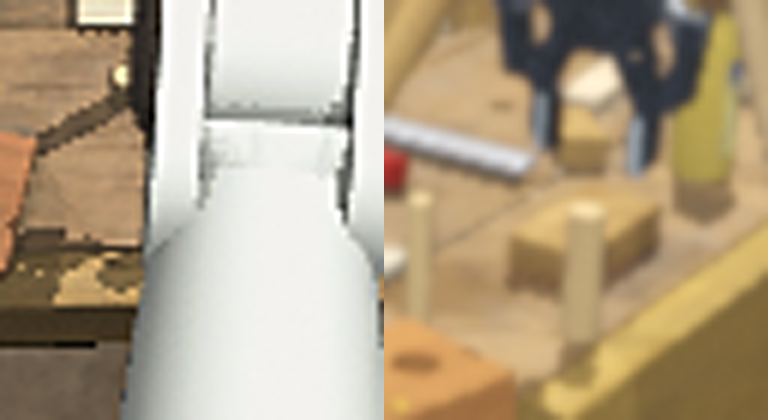

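The side crop shows open fingertips at about (543,150) and (637,172), straddling the pin top at (586,208). The arm hides the top view here. I'll compare the projected TCP with what the picture shows.

Run:
```python
from h import *
b=cam('side');p=bot.get_obs()['ee_pos'];print(p)
for dz in(0,.004,.008):
  u,v=proj(b,p+[0,0,dz]);print(dz,(u-311+.5)*6+384,(v-174+.5)*6)
for q in((.4285,-.0358,.085),(.4266,-.033,.085),(.429,-.0365,.085)):
  u,v=proj(b,q);print((u-311+.5)*6+384,(v-174+.5)*6)
```

```text
[ 0.4277747  -0.03701247  0.11246539]
0 591.4524491703351 164.4226103383396
0.004 591.7820961031287 158.18533906528774
0.008 592.1123181862456 151.93512453531713
587.1264840303586 207.25432686545633
587.4815499746452 209.50816689767208
587.0019233711981 206.682333667914
```

Call:
arm_command(
  increments=[
    [-0.3,0.1,0.05,2.5,0,0,0],
    [-0.3,0,0,2.5,0,0,0],
    [-0.3,0,0,1.6,0,0,0],
    [-0.3,0,0,0,0,0,0],
    [0,0,0,0,0,0,0],
    [0.3,0,0,0,0,0,0],
    [0.6,0,0,0,0,0,0],
    [1,0,0,0,0,0,0],
    [1,0,0,0,0,0,0],
  ],
  grip_force=35,
)

```text
time: 4.58
ee_pos: [0.4281, -0.0355, 0.0462]
tcp_rot: [179.9, 0.0, 90.0]
wrist_force: [-0.8, 0.7, 6.1]
opening: 0.0231
```

Call:
arm_command(
  increments=[
    [1,0,0,-2,0,0,0],
    [1,0,0,-4,0,0,0],
    [1,3.5,0.6,0,0,0,0],
    [1,4,0.6,0,0,0,0],
    [1,4,0.6,0,0,0,0],
    [1,3.1,0.5,0,0,0,0],
    [1,0,0,1,0,0,0],
    [1,0,0,0,0,0,0],
    [1,0,0,0,0,0,0],
  ],
)

```text
time: 5.7
ee_pos: [0.4505, 0.1098, 0.0953]
tcp_rot: [-180.0, 0.0, 89.9]
wrist_force: [-0.2, -0.6, -0.3]
opening: 0.0232
```

Run:
```python
from h import *
b=cam('side');o=bot.get_obs();p=o['ee_pos'];print(p,o['opening'],o['tcp_rot'],o['wrist_force'])
crop(b,285,180,80,70,8,'pics/f.png')
pr=lambda q:((proj(b,q)-[285,180]+.5)*8).round(1)
for z in(.085+.0,):print('bottom',pr([p[0],p[1],p[2]-.045]),'top',pr([p[0],p[1],p[2]+.04]))
print('bore',pr([.4513,.1103,.036]))
```

```text
[0.45066062 0.10979824 0.09550053] 0.022684189413890367 [1.79987195e+02 2.23147086e-03 8.98835337e+01] [-0.01785392  0.51888849 -0.19764584]
bottom [253.5 400.4] top [258.1 214.9]
bore [250.8 431.2]
```

View pics/f.png

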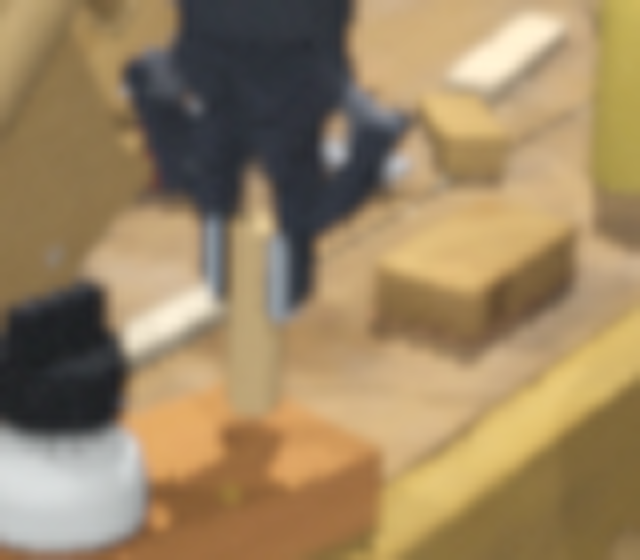

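The side crop shows the pin held upright with its bottom at about (255,407), over the shaded bore at about (251,432). That is within about 1 mm.

Call:
arm_command(
  increments=[
    [1,0.05,0.1,0.5,0,0,0],
    [1,0,0,0.7,0,0,0],
    [1,0,0,0.7,0,0,0],
    [1,0,0,0.4,0,0,0],
    [1,0,0,0,0,0,0],
  ],
)

```text
time: 6.38
ee_pos: [0.4514, 0.111, 0.0719]
tcp_rot: [-180.0, 0.0, 90.0]
wrist_force: [0.2, -0.9, -0.6]
opening: 0.0229
```

Call:
arm_command(
  increments=[
    [1,0,0,0.6,0,0,0],
    [1,0,0,0.6,0,0,0],
    [1,0,0,0.4,0,0,0],
    [1,0,0,0.2,0,0,0],
    [1,0,0,0,0,0,0],
  ],
)

```text
time: 7.0
ee_pos: [0.4517, 0.111, 0.0544]
tcp_rot: [180.0, -0.0, 89.9]
wrist_force: [0.3, -0.1, -0.6]
opening: 0.0227
```

Call:
arm_command(
  increments=[
    [1,0,0,0.1,0,0,0],
    [1,0,0,0.1,0,0,0],
    [1,0,0,0,0,0,0],
  ],
)

```text
time: 7.38
ee_pos: [0.452, 0.1112, 0.0542]
tcp_rot: [179.9, -0.0, 90.0]
wrist_force: [-5.2, -0.7, 15.6]
opening: 0.0228
```

Call:
arm_command(
  increments=[
    [0.2,0,0,-0.1,0,0,0],
    [-0.3,0,0,0,0,0,0],
    [-0.3,0,0,0,0,0,0],
    [-0.3,0,0,-3,0,0,0],
    [-0.3,0,0,-4,0,0,0],
    [-0.3,-3,2,0,0,0,0],
    [-0.3,-4,2.5,0,0,0,0],
    [-0.3,-3,2,0,0,0,0],
    [-0.3,0,0,0,0,0,0],
  ],
  grip_force=25,
)

```text
time: 8.5
ee_pos: [0.5172, 0.0093, 0.1226]
tcp_rot: [-180.0, 0.0, 89.8]
wrist_force: [-1.2, -0.1, -0.5]
opening: 0.0555
```

Run:
```python
from h import *
b=cam('side');o=bot.get_obs();p=o['ee_pos'];print(p,o['opening'],o['tcp_rot'])
crop(b,285,170,80,75,8,'pics/g.png')
pr=lambda q:((proj(b,q)-[285,170]+.5)*8).round(1)
print('tcp',pr(p),'thin top',pr([.517,.0105,.085]),'wide pin top',pr([.4515,.1105,.093]))
```

```text
[0.51658151 0.01024191 0.12272286] 0.055296508075628886 [-1.79933828e+02 -6.98548654e-03  8.98430545e+01]
tcp [260.4 216.1] thin top [257.4 293.8] wide pin top [253.2 388.8]
```

View pics/g.png

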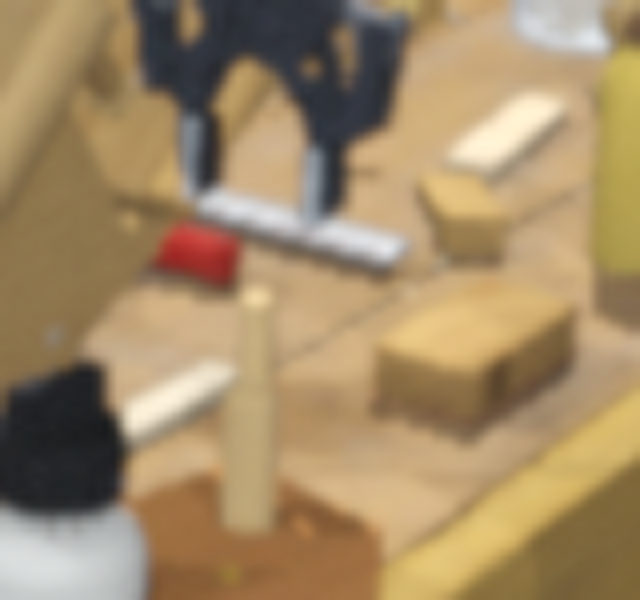

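The side crop shows the thick pin upright in the wide bore, with its top at about (250,390) where a seated pin should be. The fingers straddle the thin pin, whose top is at (257,295).

Call:
arm_command(
  increments=[
    [-0.3,0,0,3,0,0,0],
    [-0.3,0,0,3,0,0,0],
    [-0.3,0,0,1.7,0,0,0],
    [-0.3,0,0,0,0,0,0],
    [0,0,0,0,0,0,0],
    [0.3,0,0,0,0,0,0],
    [0.6,0,0,0,0,0,0],
    [1,0,0,0,0,0,0],
    [1,0,0,0,0,0,0],
  ],
  grip_force=35,
)

```text
time: 9.68
ee_pos: [0.517, 0.011, 0.047]
tcp_rot: [179.9, -0.0, 89.9]
wrist_force: [-0.1, -0.2, 5.8]
opening: 0.0151
```

Call:
arm_command(
  increments=[
    [1,0,0,-3,0,0,0],
    [1,0,0,-6,0,0,0],
    [1,0,0,-5,0,0,0],
    [1,3,-1,-2,0,0,0],
    [1,5.5,-0.5,0,0,0,0],
    [1,6,0,0,0,0,0],
    [1,6,0,0,0,0,0],
    [1,6,0,0,0,0,0],
    [1,3.8,0,0,0,0,0],
    [1,0,0,0,0,0,0],
  ],
)

```text
time: 10.92
ee_pos: [0.5012, 0.3163, 0.2051]
tcp_rot: [-179.9, 0.0, 90.1]
wrist_force: [0.1, -0.4, 0.4]
opening: 0.0151
```

Call:
arm_command(
  increments=[
    [1,-0.1,0,4,0,0,0],
    [1,0,0,4,0,0,0],
    [1,0,0,2,0,0,0],
    [1,0,0,1,0,0,0],
    [1,0,0,0,0,0,0],
  ],
)

```text
time: 11.55
ee_pos: [0.5018, 0.3124, 0.0962]
tcp_rot: [-180.0, 0.0, 89.9]
wrist_force: [0.8, 0.3, 0.1]
opening: 0.0148
```

Run:
```python
from h import *
b=cam('side');o=bot.get_obs();p=o['ee_pos'];print(p,o['opening'],o['tcp_rot'],o['wrist_force'])
crop(b,225,195,80,75,8,'pics/i.png')
pr=lambda q:((proj(b,q)-[225,195]+.5)*8).round(1)
print('bottom',pr(p-[0,0,.047]),'bottom at mouth',pr([p[0],p[1],.036]),'bore est',pr([.5015,.314,.036]),'top-cam',pr([.5024,.3133,.036]))
u=240+153.5/6-.5;v=190+385.5/6-.5;print('seen',(u-225+.5)*8,(v-195+.5)*8)
```

```text
[0.50213794 0.3127392  0.0970433 ] 0.015141297906829027 [ 1.79962592e+02 -1.99389389e-02  8.99242363e+01] [-0.54392993  0.7864054   0.02283653]
bottom [323.3 435.2] bottom at mouth [324.3 467.4] bore est [323.4 469.2] top-cam [322.8 467.7]
seen 324.6666666666665 474.0
```

View pics/i.png

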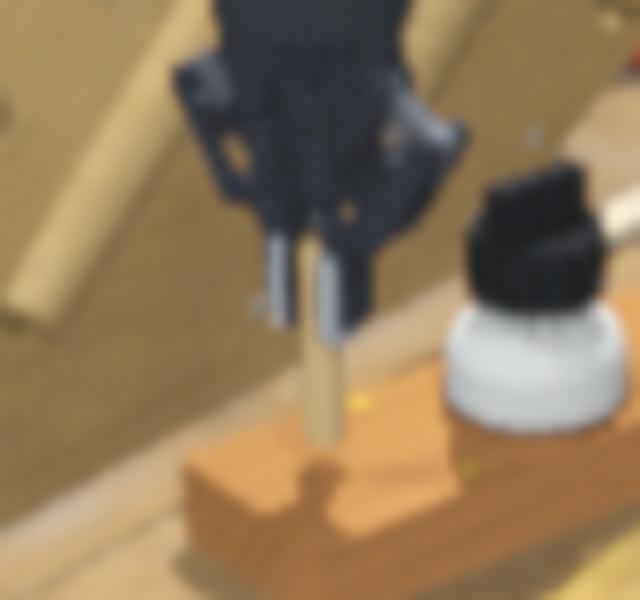

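The side crop shows the thin pin upright, with its bottom at (323,438) and the bore at about (321,474). It needs about +2 mm in y.

Call:
arm_command(
  increments=[
    [1,0.2,0,0.6,0,0,0],
    [1,0,0,0.6,0,0,0],
    [1,0,0,0.5,0,0,0],
    [1,0,0,0.3,0,0,0],
    [1,0,0,0,0,0,0],
  ],
)

```text
time: 12.22
ee_pos: [0.5017, 0.3149, 0.076]
tcp_rot: [-180.0, 0.0, 90.0]
wrist_force: [0.3, 0.3, -0.8]
opening: 0.0151
```

Bottom is about 7 mm below the mouth with no contact force, so it is in the bore. I'll continue to the floor at TCP about 0.055.

Call:
arm_command(
  increments=[
    [1,0,0,0.6,0,0,0],
    [1,0,0,0.6,0,0,0],
    [1,0,0,0.5,0,0,0],
    [1,0,0,0.4,0,0,0],
    [1,0,0,0.1,0,0,0],
    [1,0,0,0,0,0,0],
  ],
)

```text
time: 12.98
ee_pos: [0.5019, 0.315, 0.055]
tcp_rot: [180.0, -0.0, 89.9]
wrist_force: [-0.9, -0.2, 5.4]
opening: 0.015
```

Call:
arm_command(
  increments=[
    [1,0,0,0.1,0,0,0],
    [1,0,0,0,0,0,0],
  ],
)

```text
time: 13.22
ee_pos: [0.502, 0.3152, 0.055]
tcp_rot: [179.9, -0.1, 90.0]
wrist_force: [-3.4, -2.0, 11.6]
opening: 0.0152
```

Call:
arm_command(
  increments=[
    [0.2,0,0,-0.1,0,0,0],
    [-0.3,0,0,0,0,0,0],
    [-0.3,0,0,0,0,0,0],
    [-0.3,0,0,-3,0,0,0],
    [-0.3,0,0,-5,0,0,0],
    [-0.3,0,0,-6,0,0,0],
    [-0.3,0,0,0,0,0,0],
  ],
  grip_force=25,
)

```text
time: 14.1
ee_pos: [0.5034, 0.3159, 0.1996]
tcp_rot: [179.6, -0.2, 89.9]
wrist_force: [0.6, -0.1, -0.6]
opening: 0.0554
```

Run:
```python
from h import *
o=bot.get_obs();print(o['ee_pos'],o['q'],o['opening'])
b=cam('side');a=cv2.imread('pics/a.png')
g=lambda im:np.clip(255*(im.astype(float)/255*1.0)**.45,0,255).astype('uint8')
f=lambda im,x,y,w,h,k:cv2.resize(g(im[y:y+h,x:x+w]),None,fx=k,fy=k,interpolation=cv2.INTER_CUBIC)
A=f(a,255,180,38,36,10);B=f(b['color'][:,:,::-1],275,210,38,36,10);C=f(b['color'][:,:,::-1],230,195,76,60,10)
top=np.hstack([A,B]);cv2.imwrite('pics/j.png',np.vstack([top,cv2.resize(f(b['color'][:,:,::-1],225,195,114,36,10),(760,240))]))
```

```text
[0.50336912 0.31590845 0.19957803] [ 3.21126956e+01  1.01158599e+01  1.22389844e+01  9.16699010e+01
 -1.67776510e-03  1.22166580e+02] 0.055437673005157596
```

View pics/j.png

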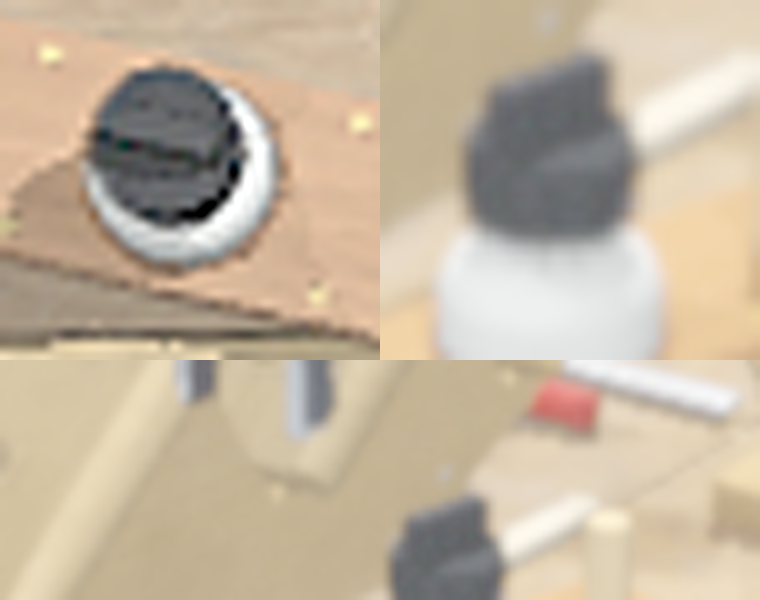

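The enhanced crop shows the bar's shaded front face in the top view running from (95,138) to (218,162). In the side view the bar's top edge runs from (495,92) to (598,57).

Run:
```python
from h import *
a=cam('top');b=cam('side')
A=lambda x,y,z:at(a,255+(x+.5)/10-.5,180+(y+.5)/10-.5,z)
B=lambda x,y,z:at(b,275+(x-380+.5)/10-.5,210+(y+.5)/10-.5,z)
for p,q in((A(95,138,.121),A(218,162,.121)),(B(495,92,.132),B(598,57,.132))):
    d=p-q;print(p,q,np.linalg.norm(d),'yaw',np.degrees(np.arctan2(-d[0],d[1])),'mid',(p+q)/2)
# cap flat top circle seen in top picture
print('flat', A(167,146,.11), 'bore mid',(.4517+.502)/2,(.111+.315)/2, np.degrees(np.arctan2(-.0503,.204)))
```

```text
[0.47496357 0.23636092 0.121     ] [0.46531983 0.19116077 0.121     ] 0.0462174795474102 yaw -12.043827483608393 mid [0.4701417  0.21376085 0.121     ]
[0.47621828 0.24054108 0.132     ] [0.46652197 0.20058811 0.132     ] 0.041112739566558004 yaw -13.641537616873565 mid [0.47137012 0.22056459 0.132     ]
flat [0.47363796 0.21107621 0.11      ] bore mid 0.47685 0.213 -13.851056322605727
```

Call:
arm_command(
  increments=[
    [-0.3,-3,-0.8,0,0,0,0],
    [-0.3,-4,-1,0,0,0,0],
    [-0.3,-3.3,-0.9,0,0,0,0],
    [-0.3,0,0,0,0,0,6.5],
    [-0.3,0,0,2,0,0,6.5],
    [-0.3,0,0,0,0,0,0],
    [-0.3,0,0,0,0,0,0],
  ],
)

```text
time: 15.12
ee_pos: [0.4744, 0.2119, 0.1739]
tcp_rot: [-179.9, 0.0, 77.1]
wrist_force: [0.3, -0.3, 0.4]
opening: 0.0556
```

Run:
```python
from h import *
b=cam('side');o=bot.get_obs();p=o['ee_pos'];print(p,o['opening'],o['tcp_rot'],o['wrist_force'])
im=np.clip(255*(b['color']/255.)**.5,0,255).astype('uint8')
c=dict(color=im);crop(c,250,180,80,70,8,'pics/k.png')
pr=lambda q:((proj(b,q)-[250,180]+.5)*8).round(1)
print('tcp',pr(p),'bar top mid',pr([.4768,.213,.132]))
```

```text
[0.47463977 0.21206632 0.17429844] 0.05581679851707759 [-1.79979105e+02  1.49892623e-02  7.70789900e+01] [-0.529522   -0.10025413  0.34935062]
tcp [340.6 190.9] bar top mid [334.8 289.9]
```

View pics/k.png

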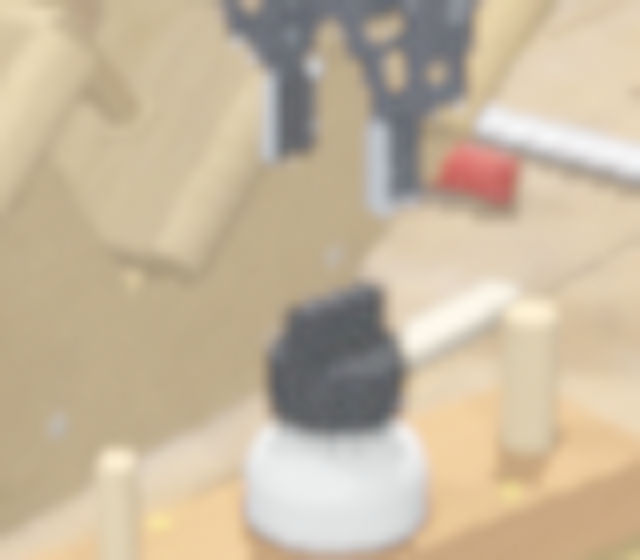

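The crop shows both pins standing in their bores: thin top at (117,455), thick top at (530,305). The fingers are centred over the bar, at (290–378, 300).

Call:
arm_command(
  increments=[
    [-0.3,0.15,0.2,2,0,0,0],
    [-0.3,0,0,2,0,0,0],
    [-0.3,0,0,1.5,0,0,0],
    [-0.3,0,0,0.7,0,0,0],
    [-0.3,0,0,0,0,0,0],
    [0.2,0,0,0,0,0,0],
    [0.6,0,0,0,0,0,0],
    [1,0,0,0,0,0,0],
    [1,0,0,0,0,0,0],
  ],
  grip_force=70,
)

```text
time: 16.3
ee_pos: [0.4771, 0.2132, 0.113]
tcp_rot: [180.0, -0.0, 77.0]
wrist_force: [-2.8, -0.6, 5.9]
opening: 0.0129
```

Call:
arm_command(
  increments=[
    [1,0,0,0.2,0,0,0],
    [1,0,0,0.2,0,0,0],
    [1,0,0,0.2,0,0,0],
    [1,0,0,0.2,0,0,0],
    [1,0,0,0,0,0,0],
  ],
  grip_force=90,
)

```text
time: 16.92
ee_pos: [0.4771, 0.2132, 0.1056]
tcp_rot: [179.9, -0.1, 77.0]
wrist_force: [-3.7, -0.5, 9.7]
opening: 0.0119
```

Call:
arm_command(
  increments=[
    [1,0,0,0.2,0,0,0],
    [1,0,0,0.1,0,0,0],
    [1,0,0,0,0,0,0],
  ],
)

```text
time: 17.3
ee_pos: [0.4772, 0.2132, 0.1051]
tcp_rot: [179.9, -0.1, 77.0]
wrist_force: [-10.4, -4.0, 28.6]
opening: 0.0119
```

Bottomed at TCP z 0.105. Easing slightly, then turning +yaw (tool rz negative) while pressed.

Call:
arm_command(
  increments=[
    [1,0,0,-0.1,0,0,0],
    [1,0,0,0,0,0,-4],
    [1,0,0,0,0,0,-6],
    [1,0,0,0,0,0,-8],
    [1,0,0,0,0,0,0],
  ],
)

```text
time: 17.92
ee_pos: [0.4772, 0.2137, 0.1051]
tcp_rot: [179.9, -0.1, 95.1]
wrist_force: [-8.3, 1.1, 20.5]
opening: 0.012
```

Run:
```python
from h import *
o=bot.get_obs();print(o['tcp_rot'],o['torque'],o['wrist_force'],o['q'])
```

```text
[ 1.79857370e+02 -1.12173927e-01  9.50975985e+01] [-0.11701241  1.74518596  0.27349067] [-8.30516751  1.07755079 20.4979783 ] [ 2.40869919e+01  4.80652625e-01 -8.54037431e+00  8.08076045e+01
  5.96581362e-02  1.08989622e+02]
```

Call:
arm_command(
  increments=[
    [1,0,0,0,0,0,-8],
    [1,0,0,0,0,0,-8],
    [1,0,0,0,0,0,-8],
    [1,0,0,0,0,0,-8],
    [1,0,0,0,0,0,0],
  ],
)

```text
time: 18.55
ee_pos: [0.4774, 0.2135, 0.1051]
tcp_rot: [179.8, 0.0, 127.1]
wrist_force: [-6.8, -0.5, 19.8]
opening: 0.012
```

Call:
arm_command(
  increments=[
    [1,0,0,0,0,0,-8],
    [1,0,0,0,0,0,-8],
    [1,0,0,0,0,0,-8],
    [1,0,0,0,0,0,-8],
    [1,0,0,0,0,0,-6],
    [1,0,0,0,0,0,-1],
    [1,0,0,0,0,0,0],
    [1,0,0,0,0,0,0],
  ],
)

```text
time: 19.55
ee_pos: [0.4775, 0.2137, 0.1051]
tcp_rot: [179.8, 0.1, 166.0]
wrist_force: [-7.2, -0.2, 19.3]
opening: 0.012
```

Run:
```python
from h import *
b=cam('side');o=bot.get_obs();p=o['ee_pos'];print(p,o['opening'],o['tcp_rot'],o['wrist_force'],o['torque'])
im=np.clip(255*(b['color']/255.)**.45,0,255).astype('uint8')
crop(dict(color=im),262,195,60,50,10,'pics/l.png')
```

```text
[0.47751957 0.21370066 0.10507863] 0.011723201446037878 [1.79832443e+02 1.28112178e-01 1.65971429e+02] [-6.47183746  0.97896902 18.8741645 ] [-0.03971501  1.42528184  0.04260805]
```

View pics/l.png

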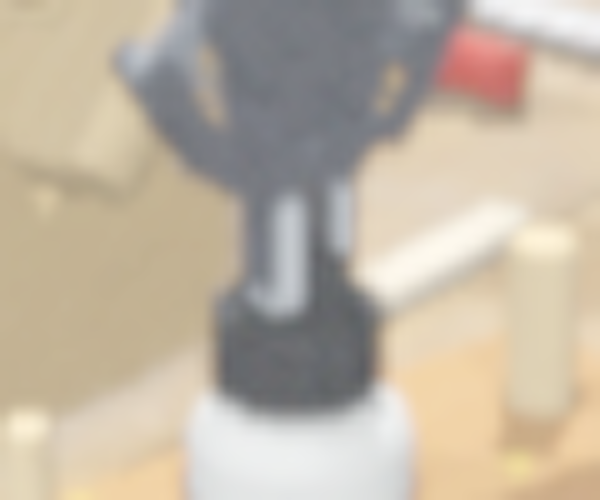

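The side crop shows the fingers turned with the bar still between them, and the cap low on the bottle. Now a slow lift.

Call:
arm_command(
  increments=[
    [1,0,0,-0.2,0,0,0],
    [1,0,0,-0.3,0,0,0],
    [1,0,0,-0.4,0,0,0],
    [1,0,0,-0.5,0,0,0],
    [1,0,0,0,0,0,0],
  ],
)

```text
time: 20.23
ee_pos: [0.4771, 0.213, 0.1163]
tcp_rot: [-180.0, 0.0, 166.0]
wrist_force: [-0.6, 0.5, -1.2]
opening: 0.0116
```

Call:
arm_command(
  increments=[
    [1,0,0,-1,0,0,0],
    [1,0,0,-2,0,0,0],
    [1,0,0,-2.5,0,0,0],
    [1,0,0,-2.3,0,0,0],
    [1,0,0,-1.1,0,0,0],
    [1,0,0,-0.4,0,0,0],
    [1,0,0,0,0,0,0],
    [1,0,0,0,0,0,0],
  ],
)

```text
time: 21.22
ee_pos: [0.4768, 0.2129, 0.2084]
tcp_rot: [-180.0, -0.1, 165.9]
wrist_force: [-0.1, 1.4, -1.3]
opening: 0.0112
```

Run:
```python
from h import *
b=cam('side');o=bot.get_obs();p=o['ee_pos'];print(o['time'],p,o['opening'],o['tcp_rot'],o['wrist_force'])
im=np.clip(255*(b['color']/255.)**.5,0,255).astype('uint8')
crop(dict(color=im),240,165,105,90,7,'pics/m.png')
pr=lambda q:((proj(b,q)-[240,165]+.5)*7).round(1)
print('skirt',pr([p[0],p[1],.177]),'rim',pr([.4768,.213,.097]))
```

```text
21.275 [0.47676802 0.21290288 0.2085433 ] 0.011838673698218966 [-1.79960695e+02 -5.11538328e-02  1.65950692e+02] [ 0.38030305 -0.04764974 -0.00759726]
skirt [363.  265.8] rim [363.  429.2]
```

View pics/m.png

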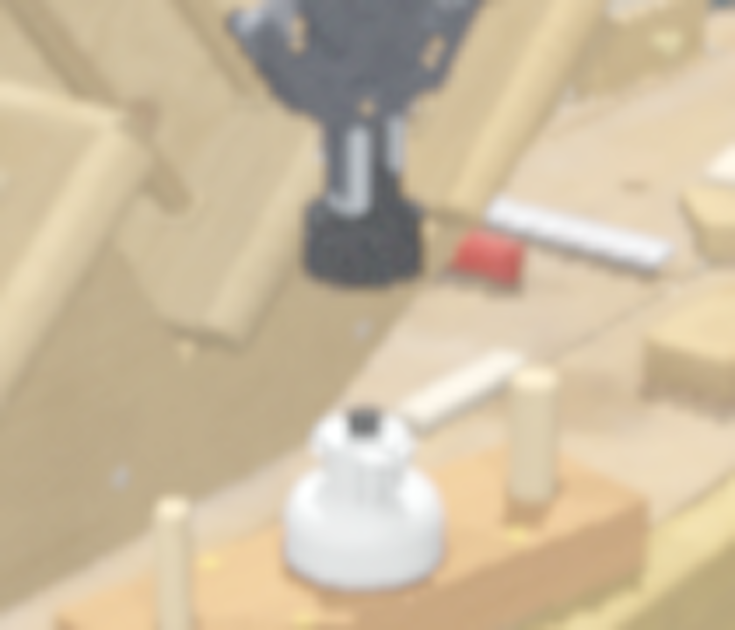

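The picture shows the cap held upright over the open bottle, with the skirt's lower edge at about (363,268) and the neck at about (363,430). Both pins stand in their bores, so I'm handing in.

```bash
python3 -c "
from workcell import bot
print(bot.job_done())"
```

```text
the job is handed in; nothing more can be done
None
```

The job is done and handed in at about 21 s. Both pins are in their bores and released. The cap was pressed to its stop, turned about 89° anticlockwise and lifted off.

**Final pose:** the cap is held upright over the bottle. I estimate about 8 cm between its lower edge and the neck, and the last side picture agrees.

**Pins:** each was pushed until it met the bore floor, with about 16 N on the thick pin and 12 N on the thin one. Both stood upright in the last picture.

**Cap:** the force bottomed out at about 29 N, and I eased it to about 20 N for the turn. Once it was free, the wrist carried only the cap's weight.

**What disagreed or wasn't checked:**
- The two cameras differed by 2–4 mm on the bore positions. I settled it by shifting slightly, and both pins went in without contact force until the bottom.
- The bystander objects visible in the last picture looked untouched. I did not measure any of them, and the wax tin, stub, glue bottle and marking gauge were outside or not checked in that view.

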